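# Scan the test jig, then hold its cover at the balance point

## Robot

A 6-joint arm with a two-finger parallel gripper is mounted at the origin on the work surface. World frame = base frame: x ahead of the robot, y to its left, z up, the work surface at z = 0. Lengths are in mm, angles in rad, forces in N, time in s.
With the tool pointing down it reaches from about 325 to 1000 mm from the base axis. Payload 5.1 kg.
Tool frame: the origin (TCP) lies midway between the tips of the shut fingers; the grasp point (between the pads) lies 19 mm behind it; y points along the fingers, x is the direction in which the jaws open and shut, and the axes are right-handed (so a half turn about y gives the same grasp; the last joint's range is limited). The gripper opens to 85 mm and grips with 20 to 120 N. Pads are 22 mm wide; open, the fingers measure 114 mm over their backs; the gripper's body (76 mm by 85 mm) begins 54 mm behind the grasp point. The pads swing forward as they close: fully open they stand 13 mm farther back than shut.
Start: joints at [1.202, 0.124, 1.65, -0, 1.367, -0.083], TCP at [183.273, 623.615, 231.322] pointing down, gripper open.
Joint ranges: [-2.61, 2.61], [-1.02, 2.33], [0.03, 2.71], [-1.35, 4.49], [0.32, 2.68], [-2.91, 2.91]. Speed limits (rad/s): [2.57, 2.57, 3.14, 3.14, 3.14, 3.14].

## Interface

Orientations are given as [roll, pitch, yaw] about the fixed x, y, z axes, in that order (R = Rz(yaw) Ry(pitch) Rx(roll)).
In Python, from plant import status, vision, order gives the robot as it stands.
- The arm moves only by the tool jog_arm, never from a script. Its argument "series" is a list of rows, each a list of 7 numbers: the turn, a rotation vector about the world's x, y, z in rad, then the shift along the world's x, y, z in mm, then the finger opening in mm, from 0 to 85.4. In form: [[wx, wy, wz, x, y, z, claw], ...]. A call has 1 to 20 rows; each row is the pose to reach, as a shift and turn from the pose commanded when the call began; what a row does not reach only later rows make up. A row lasts 1/10 s, in which the tool goes at most 50 mm and 8.59 degrees, less where a joint would pass 70% of its speed; a pose out of reach is approached as far as the arm can. A call with a gripper value outside its range is refused whole. The fingers move at their own pace and stop on an object; "force" is the grip in N (left out, the last holds). Time passes only in rows, so rows that repeat a pose let the fingers close. It gives the time, the measured TCP pose, the force and the opening at its end, in the units of the state.
- status.observe(): the state, without advancing time (a new reading comes with each control period).
- vision.capture(name): name is "side" or "top" or "wrist"; returns (picture, depth): 420x560x3 uint8, red, green, blue; 420x560 float32, mm along the optical axis (not along the pixel's ray), 0 where there is no reading.
- vision.get_calibration(name): a dict with "mtx" (3x3 intrinsics, pixels), "k1" (the pictures are not rectified: a ray, as slopes to the right and down, at radius r is drawn at 1 + k1 r^2 times it, then the intrinsics apply), "R" (3x3) and "t" (3): a world point X has camera coordinates R X + t. Camera axes: x right, y down, z forward; pixel columns grow to the right and rows downward; lengths in mm; the calibration is good to about 2 mm. A picture is of the moment at which its call begins: read the wrist's pose just before it. get_calibration takes no time and is no camera call; for the wrist camera it gives the pose at the moment of the call.
- order.job_done(): hands the job in, once; it reports no verdict.
The state is a dict: "clock": time; "joint_positions": joint angles; "qvel": joint speeds; "effort": joint torques, N m; "eef_pos": TCP position; "orientation": TCP orientation; "force": force on the tool from outside, world axes, zero at the start; "wrist_torque": the same for the moment, N m; "finger_gap": opening from 0.0 (shut) to 1.0 (fully open).
Only numpy, scipy, OpenCV 4.12 (cv2) and the standard library are available. Lean on these libraries where they do the work, as an engineer would, in place of code of your own. Each camera call takes 0.05 s, during which the arm holds its last target.

## Task

The adapter test jig is due for a new lid stay. Log it in by picking up the wand scanner and aiming it level and squarely at the middle of the bar-code label on the jig's right-hand side, from roughly 10 cm away, held steady for a good second; then lay the scanner back flat on its rubber mat and let go of it. Then grip the cover's handle bar, swing the cover up to its over-centre balance point, where it would fall neither shut nor open, and finish while still gripping the bar and holding the cover still there; never let it go over backwards, and leave the other things on the bench where they are.

Things in the scene. Friction and masses are not known exactly. Their poses are not given: they have to be found in the camera images.
- scanner_mid (a point): Centre (half-way up) of the grey wand scanner: a bar 140 mm long, 34 mm high, 0.18 kg, lying flat on the mat. The grip around this point is 30 mm wide; the head (the front 36 mm) is 46 mm wide and blunt. x axis: along the wand, towards the window in its head, the direction in which it scans; y: across; z: up as it lies. Centre of mass within 10 mm of this point, towards the head.
- scanner_window (a point): The window in the scanner's head, 70 mm ahead of scanner_mid along the same x axis; same axes.
- mat_mid (a point): Centre of the top of the black rubber mat, 240 x 140 x 3 mm, fixed to the bench; x axis along its length.
- jig_label (a point): Centre of the white bar-code label (52 x 40 mm) half-way along the upright right-hand side face of the jig, 55 mm above the bench; it also folds over the jig's top edge, where it shows from above. Axes are the jig's; the label looks along -y, so the scanner must point along +y.
- cover_hinge (a point): Middle of the cover's hinge axis, which runs along the jig's y near its rear top edge: 70 mm behind the jig's middle, 90 mm above the bench. Axes are the jig's.
- cover_bar (a point): Middle of the cover's round steel handle bar: 12 mm thick, 110 mm long, parallel to the hinge axis and 195 mm from it, on two arms 50 mm out in front of the cover's edge. Shut: 90 mm above the bench like the hinge, free from above and both sides. The bar turns between gripper pads, so a gripper pointing down can pinch it across and follow the swing without tilting.
- cover (a joint): Angle of the aluminium cover (0.6 kg, heavy block under it): 0 shut, 1.57 upright, 2.4 fallen open. Opening lifts the bar (2 to 4 N) up and away from the robot over the hinge. The balance point is at 1.78 rad (102 degrees from shut, 12 past upright): short of it the cover falls shut, past it open; hinge friction holds it unaided only within about 0.05 rad of that.
- charger_a_mid (a point): Centre of a loose white plug-in charger, 50 x 28 x 28 mm with two 18 mm pins; a bystander behind the jig, leave it.
- charger_b_mid (a point): Centre of a second such charger, a bystander in front near the robot, leave it.
- tape_mid (a point): Centre of a loose roll of yellow tape, 96 mm across and 45 mm high, standing flat; a bystander left of the jig, leave it.
- driver_grip (a point): Grip of a loose screwdriver lying beyond the mat; a bystander, leave it.
- jig: The black adapter test jig, fixed to the bench: 150 mm (x) by 270 mm (y), 85 mm high; origin at the centre of its underside. x: from its front (robot side) to its rear, hinge side; y: to its left; z up.
Mind the look-alikes: they are no part of the job. What is meant by the part that bears scanner_mid is not purple or turquoise, and is the larger of those in its own colour.

How it is judged:
By the outcome, as a careful person would: the job done as asked, in the order asked, and still so for the second after the job is handed in, while the arm keeps its last pose, push and grip.
It also fails if it takes over 72 s, if anything falls off the work surface, if the arm or the gripper's body presses on something with over 40 N, if the wrist force passes 120 N, or if a joint passes its speed limit or range.

## Working session

There is one attempt and no reset: what is moved stays moved. The work goes in short steps, Python scripts to look and compute and a tool call to move; the robot and the scene stay as the last step left them, time stands still between calls to the robot, and variables do not carry over. Pictures are saved under pics/ and viewed, and the job is handed in when it is done.

Besides the shell and the picture viewer there is one more tool, called after ">>>" as name([rows], argument=value, ...), one row to a line, values as JSON. jog_arm: Moves the arm, as the interface text tells. Its arguments: {"type":"object","properties":{"series":{"type":"array","items":{"type":"array","items":{"type":"number"}}},"force":{"type":"number"}},"required":["series"]}

```bash
ls; mkdir -p pics; cat > h.py <<'E'
import numpy as np, cv2
from plant import status, vision, order
def snap(n,fn):
    c=vision.get_calibration(n); p,d=vision.capture(n)
    cv2.imwrite('pics/'+fn+'.png',p[:,:,::-1]); np.savez('pics/'+fn+'.npz',p=p,d=d,**{k:np.array(v) for k,v in c.items()})
    return p,d,c
def load(fn): 
    z=np.load('pics/'+fn+'.npz'); return z['p'],z['d'],z
def ray(c,u,v):
    K=np.array(c['mtx']);k1=float(c['k1'])
    pt=cv2.undistortPoints(np.array([[[u,v]]],float),K,np.array([k1,0,0,0.]))[0,0]
    R=np.array(c['R']);t=np.array(c['t']).ravel()
    return -R.T@t, R.T@np.array([pt[0],pt[1],1.])
def onz(c,u,v,z):
    o,r=ray(c,u,v); return o+r*(z-o[2])/r[2]
def dep(c,d,u,v):
    o,r=ray(c,u,v); return o+r*d[int(round(v)),int(round(u))]
def proj(c,X):
    R=np.array(c['R']);t=np.array(c['t']).ravel();q=R@np.array(X,float)+t
    s=q[:2]/q[2]; s=s*(1+float(c['k1'])*(s@s)); K=np.array(c['mtx']);return K[:2,:2]@s+K[:2,2]
E
python3 - <<'E'
from h import *
print(status.observe())
for n in('top','side','wrist'):
    p,d,c=snap(n,n+'0'); print(n,c)
E
```

```text
pics
{'clock': 0.0, 'joint_positions': array([ 1.20236953e+00,  1.24512013e-01,  1.65168236e+00, -1.52087889e-05,
        1.36748384e+00, -8.25496459e-02]), 'qvel': array([ 0.0011512 , -0.00084247,  0.00237805, -0.00120688,  0.00219862,
       -0.00086499]), 'effort': array([-1.32468787e-03, -4.23606598e+01, -3.65450621e+01, -3.13262553e-04,
        6.84279934e-03, -7.39789243e-06]), 'eef_pos': array([183.07923991, 623.047932  , 230.04360102]), 'orientation': array([-1.5706392 ,  0.00207969,  1.28492242]), 'force': array([ 0.28821881, -0.20220139,  0.54726273]), 'wrist_torque': array([-0.0061021 , -0.04063971, -0.01444897]), 'finger_gap': 0.9996988344915514}
top {'mtx': array([[422.00705978,   0.        , 283.96271809],
       [  0.        , 422.00705978, 213.58132113],
       [  0.        ,   0.        ,   1.        ]]), 'k1': -0.039239576029845374, 'R': array([[ 0.00420548, -0.99957141,  0.02897082],
       [-0.98303121, -0.00944548, -0.18319505],
       [ 0.18339018, -0.0277088 , -0.98264961]]), 't': array([ -36.23499184,  541.5987318 , 1052.15691682])}
side {'mtx': array([[379.40467501,   0.        , 271.19331931],
       [  0.        , 379.40467501, 210.76580194],
       [  0.        ,   0.        ,   1.        ]]), 'k1': -0.043293106681794195, 'R': array([[-0.8914214 , -0.45272739,  0.02014429],
       [-0.3297135 ,  0.61742843, -0.71419265],
       [ 0.31089691, -0.64328846, -0.69965925]]), 't': array([463.65992095, 255.83111072, 816.41457184])}
wrist {'mtx': array([[299.98230257,   0.        , 272.69718115],
       [  0.        , 299.98230257, 207.28198377],
       [  0.        ,   0.        ,   1.        ]]), 'k1': -0.03024092641497853, 'R': array([[ 0.28295844,  0.95913057, -0.001751  ],
       [ 0.9137367 , -0.26901065,  0.30449716],
       [ 0.2915815 , -0.08775999, -0.95251163]]), 't': array([-649.15821016,  -37.9016871 ,  381.09098986])}
```

View pics/top0.png

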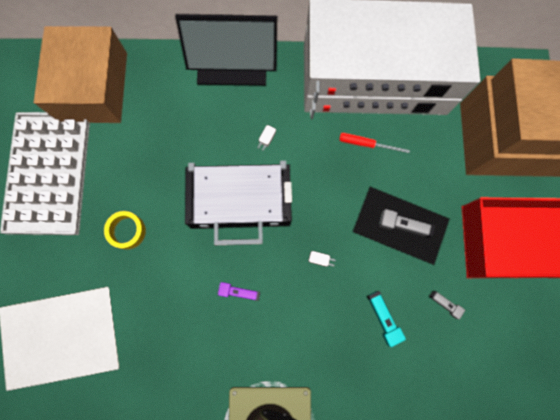

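View pics/side0.png

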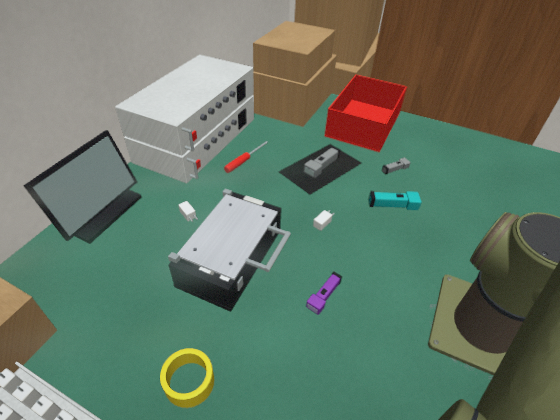

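View pics/wrist0.png

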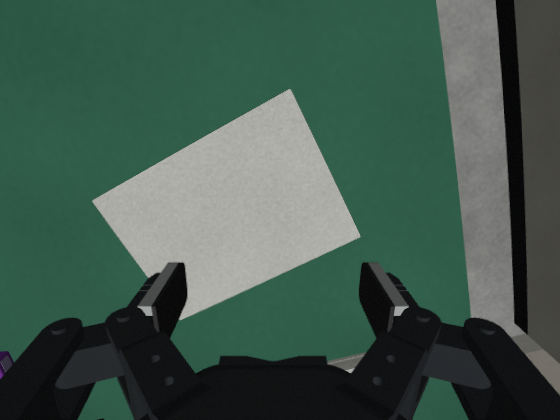

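```bash
python3 - <<'E'
from h import *
p,d,c=load('top0')
a=cv2.resize(p[150:280,170:460][:,:,::-1],None,fx=2.7,fy=2.7,interpolation=cv2.INTER_CUBIC);cv2.imwrite('pics/z1.png',a)
# world map of the mat region using depth
H,W=d.shape
uu,vv=np.meshgrid(np.arange(W),np.arange(H))
pt=cv2.undistortPoints(np.stack([uu,vv],-1).reshape(-1,1,2).astype(float),c['mtx'],np.array([float(c['k1']),0,0,0]))[:,0]
r=np.c_[pt,np.ones(len(pt))]@c['R']; o=-c['R'].T@c['t']
X=(o+r*d.reshape(-1,1)).reshape(H,W,3)
np.save('pics/X0.npy',X)
# mat
hsv=cv2.cvtColor(p,cv2.COLOR_RGB2HSV)
sub=np.zeros((H,W),bool);sub[175:275,345:458]=1
notgreen=sub&~((hsv[...,1]>90)&(hsv[...,0]>60)&(hsv[...,0]<95)&(hsv[...,2]>50))
cs,_=cv2.findContours(notgreen.astype(np.uint8),cv2.RETR_EXTERNAL,cv2.CHAIN_APPROX_NONE)
k=max(cs,key=cv2.contourArea)
w=np.array([onz(c,*q[0],3)[:2] for q in k],np.float32)
print('mat',cv2.minAreaRect(w))
sc=sub&(X[...,2]>20)&(X[...,2]<60)
cs,_=cv2.findContours(sc.astype(np.uint8),cv2.RETR_EXTERNAL,cv2.CHAIN_APPROX_NONE)
k=max(cs,key=cv2.contourArea);print('sc px',cv2.minAreaRect(k),np.median(X[sc][:,2]))
gm=sub&(hsv[...,2]>70)&(hsv[...,1]<60)
print('gray z',np.percentile(X[gm][:,2],[5,50,95]))
cs,_=cv2.findContours(gm.astype(np.uint8),cv2.RETR_EXTERNAL,cv2.CHAIN_APPROX_NONE)
k=max(cs,key=cv2.contourArea)
for z in(37,20):
  w=np.array([onz(c,*q[0],z)[:2] for q in k],np.float32);print('sc',z,cv2.minAreaRect(w),cv2.boxPoints(cv2.minAreaRect(w)).tolist())
E
```

```text
mat ((522.3748779296875, -355.5487976074219), (237.08877563476562, 137.3704376220703), 68.18571472167969)
sc px ((406.6999816894531, 224.90000915527344), (54.391170501708984, 17.70875358581543), 18.434947967529297) 36.22589496191631
gray z [26.82410294 36.14563145 39.72500832]
sc 37 ((521.2789306640625, -358.2973937988281), (135.7925567626953, 48.61429977416992), 74.02116394042969) [[479.22027587890625, -416.87908935546875], [525.956298828125, -430.26171875], [563.3375854492188, -299.7156982421875], [516.6015625, -286.33306884765625]]
sc 20 ((524.0938720703125, -363.8188171386719), (137.89657592773438, 49.3675422668457), 74.02107238769531) [[481.3834533691406, -423.30810546875], [528.8435668945312, -436.898193359375], [566.8043212890625, -304.32952880859375], [519.3441772460938, -290.73944091796875]]
```

View pics/z1.png

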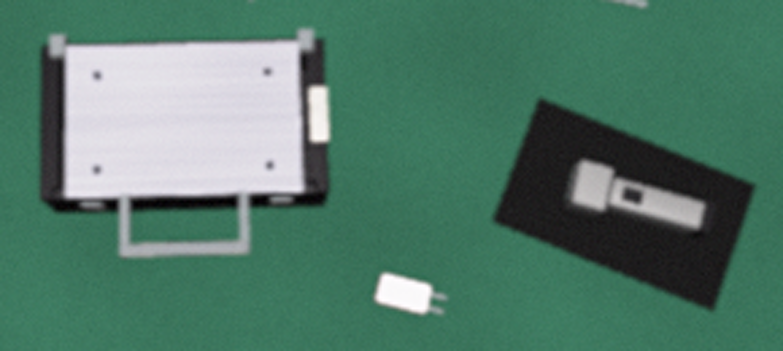

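```bash
python3 - <<'E'
from h import *
p,d,c=load('top0');X=np.load('pics/X0.npy')
hsv=cv2.cvtColor(p,cv2.COLOR_RGB2HSV).astype(int)
H,W=d.shape
def reg(m,x0,x1,y0,y1):
    s=np.zeros((H,W),bool);s[y0:y1,x0:x1]=1;return m&s
# cover plate: bright
br=reg((hsv[...,2]>150)&(hsv[...,1]<60),188,296,160,222)
n,l,st,ce=cv2.connectedComponentsWithStats(br.astype(np.uint8))
for i in range(1,n):
    if st[i,4]>15:
        m=l==i;cs,_=cv2.findContours(m.astype(np.uint8),0,1);k=max(cs,key=cv2.contourArea)
        z=np.median(X[m][:,2]); w=np.array([onz(c,*q[0],z)[:2] for q in k],np.float32)
        print('bright',st[i],'z',z,cv2.minAreaRect(w))
# bar
for u in range(220,262,6):
    col=[(v,round(float(X[v,u,2])),hsv[v,u,2]) for v in range(233,249)]
    vs=[q[0] for q in col if q[1]>70]; 
    if vs: 
        m=(vs[0]+vs[-1])/2; print('bar',u,vs,onz(c,u,m,96)[:2])
# jig dark body outline: z>75
m=reg((X[...,2]>65)&(X[...,2]<110),180,300,155,250)
for z0 in (175,190,205):
    us=np.where(m[z0])[0];print('row',z0,us.min(),us.max(),onz(c,us.min()-.5,z0,85)[:2],onz(c,us.max()+.5,z0,85)[:2])
for u in(230,240,250):
    vs=np.where(m[:,u])[0];print('col',u,vs.min(),vs.max(),onz(c,u,vs.min()-.5,90)[:2])
E
python3 - <<'E'
from h import *
p,d,c=load('top0')
cv2.imwrite('pics/z2.png',cv2.resize(p[155:250,180:300][:,:,::-1],None,fx=6,fy=6,interpolation=cv2.INTER_NEAREST))
p,d,c=load('side0')
cv2.imwrite('pics/z3.png',cv2.resize(p[180:310,160:300][:,:,::-1],None,fx=4.5,fy=4.5,interpolation=cv2.INTER_CUBIC))
E
```

```text
bright [ 189  161   97   61 4928] z 93.60586600374211 ((589.7613525390625, 86.64775848388672), (155.10714721679688, 245.60292053222656), 1.9994611740112305)
bright [284 182   8  21 156] z 85.0195182633347 ((591.7330322265625, -40.382808685302734), (52.59346389770508, 17.981287002563477), 0.24009448289871216)
bar 220 [240, 241, 242, 243, 244] [460.60616862 126.15619941]
bar 226 [240, 241, 242, 243, 244] [460.72989287 111.40120454]
bar 232 [240, 241, 242, 243, 244] [460.8525361   96.64074798]
bar 238 [240, 241, 242, 243, 244] [460.97410524  81.87412347]
bar 244 [239, 240, 241, 242, 243] [463.57452209  67.15281349]
bar 250 [239, 240, 241, 242, 243] [463.69479843  52.3654936 ]
bar 256 [239, 240, 241, 242, 243] [463.81405864  37.56988199]
row 175 186 289 [633.54955716 221.29082172] [636.63650722 -45.37749165]
row 190 185 290 [594.01934592 221.9287834 ] [596.93549433 -48.00629006]
row 205 185 290 [555.05765546 220.06137206] [557.74967836 -48.0580261 ]
col 230 166 244 [658.63621377 107.64422772]
col 240 165 243 [661.61524722  82.09687045]
col 250 165 243 [661.93053392  56.45163649]
```

View pics/z2.png

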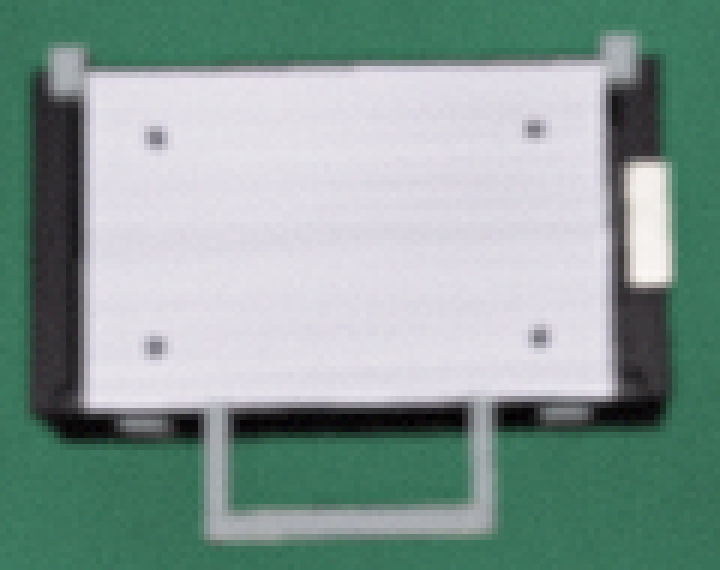

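View pics/z3.png

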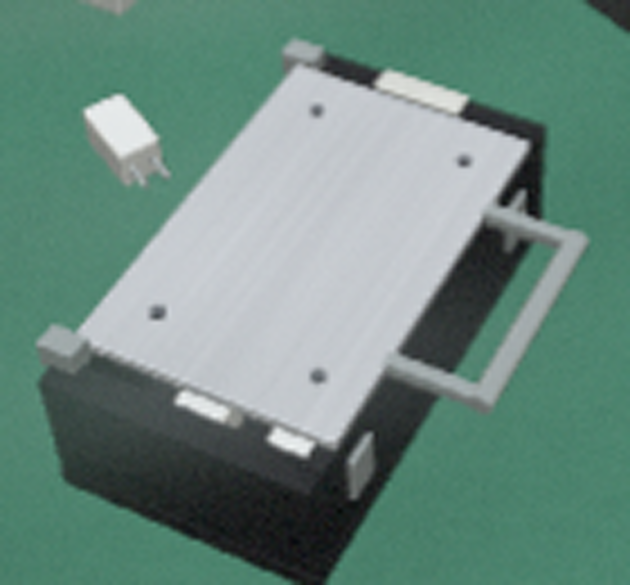

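```bash
python3 - <<'E'
from h import *
p,d,c=load('wrist0')
print(-c['R'].T@c['t'], onz(c,280,210,36), onz(c,280,320,36))
p,d,c=load('top0'); print(-c['R'].T@c['t'])
for u,v in [(220,242),(238,242),(256,241)]: print(onz(c,u,v,90))
E
```

```text
[107.19787169 645.87607051 373.39788445] [216.16506751 622.12960494  36.        ] [366.32624291 579.08114463  36.        ]
[ 339.60559147   -1.94979871 1134.16955481]
[461.30547969 126.89657557  90.        ]
[461.67554276  82.35857567  90.        ]
[464.5319094   37.79828214  90.        ]
```

>>> jog_arm([
  [0, 0, -0.1, 15, -45, 3, 85],
  [0, 0, -0.2, 30, -90, 6, 85],
  [0, 0, -0.3, 45, -135, 9, 85],
  [0, 0, -0.4, 60, -180, 12, 85],
  [0, 0, -0.5, 75, -225, 15, 85],
  [0, 0, -0.6, 90, -270, 18, 85],
  [0, 0, -0.7, 105, -315, 20, 85],
  [0, 0, -0.8, 120, -360, 20, 85],
  [0, 0, -0.9, 135, -405, 20, 85],
  [0, 0, -1.0, 150, -450, 20, 85],
  [0, 0, -1.1, 165, -495, 20, 85],
  [0, 0, -1.2, 180, -540, 20, 85],
  [0, 0, -1.3, 195, -585, 20, 85],
  [0, 0, -1.4, 210, -630, 20, 85],
  [0, 0, -1.5, 225, -675, 20, 85],
  [0, 0, -1.56, 240, -720, 20, 85],
  [0, 0, -1.56, 255, -765, 20, 85],
  [0, 0, -1.56, 270, -810, 20, 85],
  [0, 0, -1.56, 285, -855, 20, 85],
  [0, 0, -1.56, 300, -900, 20, 85],
])

```text
clock: 2.15
eef_pos: [483.4, -278.4, 250.9]
orientation: [-1.57, 0.0, -0.276]
force: [0.2, 0.9, 1.3]
finger_gap: 0.998
```

>>> jog_arm([
  [0, 0, 0, 20, -40, 0, 85],
  [0, 0, 0, 38, -80, -20, 85],
  [0, 0, 0, 38, -80, -20, 85],
  [0, 0, 0, 38, -80, -20, 85],
])

```text
clock: 2.55
eef_pos: [520.6, -356.5, 229.1]
orientation: [-1.569, 0.004, -0.276]
force: [0.3, 0.6, 0.2]
finger_gap: 0.995
```

```bash
python3 - <<'E'
from h import *
p,d,c=snap('wrist','wrist1'); s=status.observe();print(s['clock'],s['eef_pos'],s['orientation'],s['joint_positions'])
E
```

```text
2.6 [ 520.95950466 -355.9879172   230.68676764] [-1.56990488e+00  1.43088255e-03 -2.75152460e-01] [-6.84610544e-01  8.39584405e-02  1.69437561e+00  2.53459971e-04
  1.36492610e+00 -4.09509465e-01]
```

View pics/wrist1.png

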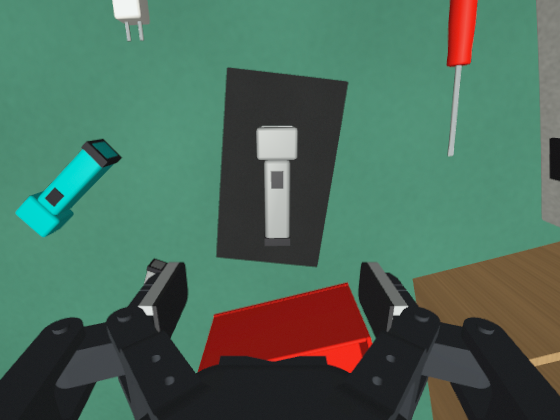

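```bash
python3 - <<'E'
from h import *
p,d,c=load('wrist1')
cv2.imwrite('pics/z4.png',cv2.resize(p[110:260,210:350][:,:,::-1],None,fx=4,fy=4,interpolation=cv2.INTER_CUBIC))
hsv=cv2.cvtColor(p,cv2.COLOR_RGB2HSV).astype(int)
for v in range(122,250,4):
    us=[u for u in range(240,320) if hsv[v,u,2]>110 and hsv[v,u,1]<60]
    if us: print(v,us[0],us[-1],[onz(c,u,v,37)[:2].round(1).tolist() for u in(us[0]-.5,(us[0]+us[-1])/2,us[-1]+.5)],round(float(dep(c,d,us[0]+3,v)[2]),1))
E
```

```text
126 262 292 [[524.5, -291.4], [540.6, -296.0], [556.8, -300.5]] 29.8
130 257 296 [[518.1, -293.9], [539.0, -299.9], [559.9, -305.8]] 36.4
134 256 296 [[515.8, -297.7], [537.3, -303.8], [558.8, -309.9]] 37.4
138 257 296 [[515.6, -302.1], [536.7, -308.1], [557.7, -314.0]] 36.6
142 257 296 [[514.4, -306.2], [535.5, -312.2], [556.6, -318.2]] 38.3
146 257 296 [[513.1, -310.4], [534.3, -316.4], [555.6, -322.4]] 37.1
150 257 296 [[511.8, -314.6], [533.1, -320.6], [554.5, -326.7]] 38.4
154 257 296 [[510.6, -318.8], [532.0, -324.9], [553.3, -330.9]] 37.4
158 258 295 [[510.4, -323.3], [530.8, -329.1], [551.2, -334.9]] 38.1
162 265 288 [[516.6, -329.8], [529.5, -333.4], [542.5, -337.1]] 36.4
166 264 289 [[514.3, -333.8], [528.3, -337.8], [542.4, -341.8]] 36.9
170 264 289 [[513.0, -338.2], [527.1, -342.2], [541.2, -346.2]] 37.0
174 264 289 [[511.7, -342.5], [525.9, -346.6], [540.0, -350.6]] 38.1
178 265 289 [[511.5, -347.3], [525.2, -351.2], [538.9, -355.1]] 38.1
182 265 289 [[510.2, -351.8], [523.9, -355.7], [537.7, -359.6]] 38.5
186 265 289 [[508.8, -356.3], [522.6, -360.2], [536.4, -364.1]] 37.9
190 265 289 [[507.5, -360.8], [521.4, -364.7], [535.2, -368.7]] 37.4
194 265 288 [[506.2, -365.4], [519.5, -369.2], [532.9, -373.0]] 39.6
198 265 288 [[504.8, -370.0], [518.2, -373.8], [531.6, -377.6]] 37.9
202 265 288 [[503.4, -374.6], [516.9, -378.5], [530.4, -382.3]] 38.2
206 265 288 [[502.1, -379.3], [515.6, -383.2], [529.1, -387.0]] 37.6
210 265 288 [[500.7, -384.1], [514.3, -387.9], [527.9, -391.8]] 38.3
214 265 288 [[499.3, -388.8], [512.9, -392.7], [526.6, -396.6]] 37.5
218 265 288 [[497.9, -393.7], [511.6, -397.5], [525.3, -401.4]] 36.6
222 265 288 [[496.4, -398.5], [510.2, -402.4], [524.0, -406.3]] 37.7
226 265 288 [[495.0, -403.4], [508.8, -407.3], [522.6, -411.2]] 36.7
230 266 288 [[494.7, -408.7], [508.0, -412.4], [521.3, -416.2]] 38.7
234 266 288 [[493.3, -413.7], [506.6, -417.5], [520.0, -421.2]] 37.3
```

View pics/z4.png

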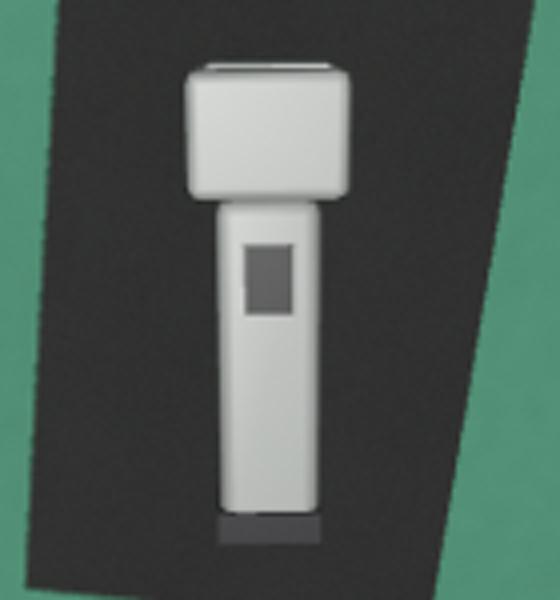

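>>> jog_arm([
  [0, 0, 0.007, 0, -7, -45, 70],
  [0, 0, 0.007, 0, -7, -90, 60],
  [0, 0, 0.007, 0, -7, -135, 60],
  [0, 0, 0.007, 0, -7, -175, 60],
  [0, 0, 0.007, 0, -7, -200, 60],
  [0, 0, 0.007, 0, -7, -215, 60],
  [0, 0, 0.007, 0, -7, -224, 60],
  [0, 0, 0.007, 0, -7, -224, 60],
  [0, 0, 0.007, 0, -7, -224, 45],
  [0, 0, 0.007, 0, -7, -224, 35],
  [0, 0, 0.007, 0, -7, -224, 25],
  [0, 0, 0.007, 0, -7, -224, 20],
  [0, 0, 0.007, 0, -7, -224, 20],
  [0, 0, 0.007, 0, -7, -224, 20],
  [0, 0, 0.007, 0, -7, -224, 20],
], force=45)

```text
clock: 4.1
eef_pos: [522.5, -364.4, 9.4]
orientation: [-1.572, -0.003, -0.268]
force: [0.3, 0.2, 6.1]
finger_gap: 0.34
```

```bash
python3 - <<'E'
from h import *
s=status.observe();print({k:np.round(v,4) for k,v in s.items()})
E
```

```text
{'clock': np.float64(4.1), 'joint_positions': array([-6.9320e-01,  3.1840e-01,  1.8252e+00,  1.0000e-04,  9.9470e-01,
       -4.2520e-01]), 'qvel': array([-0.    ,  0.0016, -0.002 , -0.0012, -0.0001,  0.0002]), 'effort': array([-2.77800e-01, -4.12933e+01, -2.75719e+01, -5.66000e-02,
       -1.34600e-01, -4.80000e-03]), 'eef_pos': array([ 522.541 , -364.3838,    9.4152]), 'orientation': array([-1.5721, -0.003 , -0.268 ]), 'force': array([0.3032, 0.21  , 6.0726]), 'wrist_torque': array([0.0976, 0.0252, 0.0507]), 'finger_gap': np.float64(0.3399)}
```

>>> jog_arm([
  [0, 0, 0, 0, 0, 10, 20],
  [0, 0, 0, 0, 0, 30, 20],
  [0, 0, 0, 0, 0, 50, 20],
  [0, 0, 0.05, 13, 25, 55, 20],
  [0, 0, 0.11, 28, 53, 55, 20],
  [0, 0, 0.17, 43, 81, 55, 20],
  [0, 0, 0.23, 58, 109, 55, 20],
  [0, 0, 0.28, 70, 133, 50, 20],
  [0, 0, 0.303, 76, 144, 42, 20],
  [0, 0, 0.303, 76.5, 145, 38, 20],
  [0, 0, 0.303, 76.5, 145, 38, 20],
  [0, 0, 0.303, 76.5, 145, 38, 20],
  [0, 0, 0.303, 76.5, 145, 38, 20],
])

```text
clock: 5.4
eef_pos: [597.5, -219.6, 45.5]
orientation: [-1.571, -0.0, 0.033]
force: [-0.7, 0.2, -1.0]
finger_gap: 0.344
```

```bash
python3 - <<'E'
from h import *
for n in('wrist','top','side'): snap(n,n+'2')
s=status.observe();print({k:np.round(v,4) for k,v in s.items()})
E
```

```text
{'clock': np.float64(5.55), 'joint_positions': array([-4.3570e-01,  2.7060e-01,  1.8134e+00, -1.0000e-04,  1.0570e+00,
       -4.6960e-01]), 'qvel': array([ 0.0045, -0.0003,  0.0008,  0.0008, -0.0012, -0.0007]), 'effort': array([-2.58000e-02, -4.52333e+01, -3.25394e+01,  6.10000e-03,
        5.20000e-03,  2.00000e-04]), 'eef_pos': array([ 597.7271, -219.1985,   45.7028]), 'orientation': array([-1.5711e+00, -5.0000e-04,  3.3900e-02]), 'force': array([ 0.729 ,  0.9185, -1.1905]), 'wrist_torque': array([ 0.022 ,  0.0103, -0.0034]), 'finger_gap': np.float64(0.3441)}
```

View pics/wrist2.png

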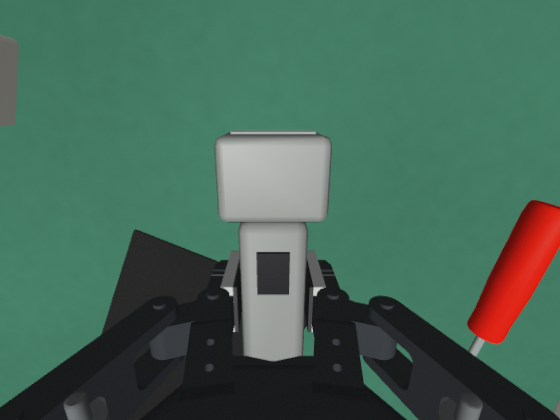

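View pics/top2.png

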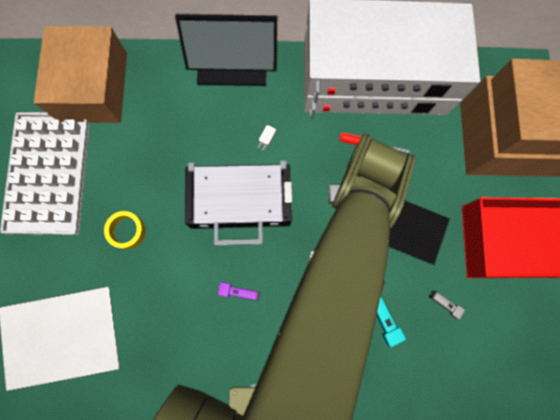

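View pics/side2.png

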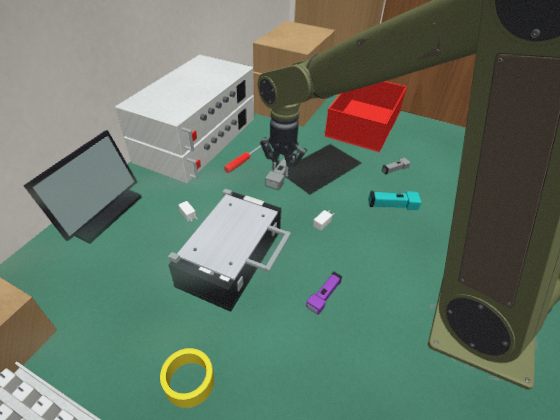

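```bash
python3 - <<'E'
from h import *
p,d,c=load('wrist2')
hsv=cv2.cvtColor(p,cv2.COLOR_RGB2HSV).astype(int)
for v in list(range(128,144,2))+list(range(150,350,14)):
    us=[u for u in range(205,342) if hsv[v,u,2]>120 and hsv[v,u,1]<40]
    if len(us)<20: continue
    if v>222: us=[u for u in us if 236<u<312]
    m=(us[0]+us[-1])/2
    ks=[u for u in us if us[0]+8<u<us[-1]-8]
    P=np.array([dep(c,d,u,v) for u in ks]).mean(0); 
    print(v,us[0],us[-1],onz(c,m,v,72).round(1),P.round(1))
# window in side/top views
for n in('top2','side2'):
    p,d,c=load(n); print(n,proj(c,[595.5,-148.4,72]).round(1),proj(c,[595.5,-148.4,55]).round(1),proj(c,[592,-48.5,55]).round(1))
    u,v=proj(c,[595.5,-158,72]).astype(int)
    print(dep(c,d,u,v))
    cv2.imwrite('pics/z5%s.png'%n,cv2.resize(p[v-50:v+50,u-60:u+60][:,:,::-1],None,fx=5,fy=5,interpolation=cv2.INTER_CUBIC)); print(u-60,v-50)
E
```

```text
132 230 315 [ 593.9 -148.5   72. ] [ 594.  -148.7   67.7]
138 222 324 [ 594.2 -150.7   72. ] [ 594.2 -150.6   72.5]
140 217 328 [ 594.  -151.4   72. ] [ 594.  -151.4   72.8]
142 217 329 [ 594.2 -152.2   72. ] [ 594.2 -152.1   73.2]
150 216 329 [ 594.1 -155.2   72. ] [ 594.2 -154.8   75.1]
164 217 328 [ 594.3 -160.6   72. ] [ 594.3 -160.1   75.1]
178 218 328 [ 594.7 -166.2   72. ] [ 594.7 -165.8   73.8]
192 218 327 [ 594.7 -171.9   72. ] [ 594.7 -171.5   73.9]
206 219 326 [ 594.9 -177.8   72. ] [ 594.9 -176.9   75.1]
220 223 321 [ 594.9 -183.9   72. ] [ 594.8 -183.6   73. ]
234 240 305 [ 595.3 -190.2   72. ] [ 595.2 -189.4   73.9]
248 241 304 [ 595.5 -196.7   72. ] [ 595.4 -195.8   73.8]
262 241 304 [ 595.7 -203.3   72. ] [ 595.1 -202.3   74. ]
276 242 303 [ 595.9 -210.3   72. ] [ 595.9 -209.2   73.8]
290 242 302 [ 595.9 -217.4   72. ] [ 595.2 -216.3   73.7]
304 243 302 [ 596.4 -224.8   72. ] [ 596.3 -223.5   73.9]
318 244 301 [ 596.6 -232.5   72. ] [ 596.6 -231.1   73.7]
332 244 301 [ 596.9 -240.5   72. ] [ 596.8 -239.    73.8]
346 245 300 [ 597.1 -248.8   72. ] [ 597.1 -247.1   73.8]
top2 [328.9 192.2] [328.1 193.7] [290.2 194.5]
[ 595.57566001 -156.15895422   73.90268143]
272 142
side2 [271.7 180.5] [271.6 185.2] [255.5 207.5]
[ 595.46088057 -156.00199962   75.35327088]
213 128
```

View pics/z5top2.png

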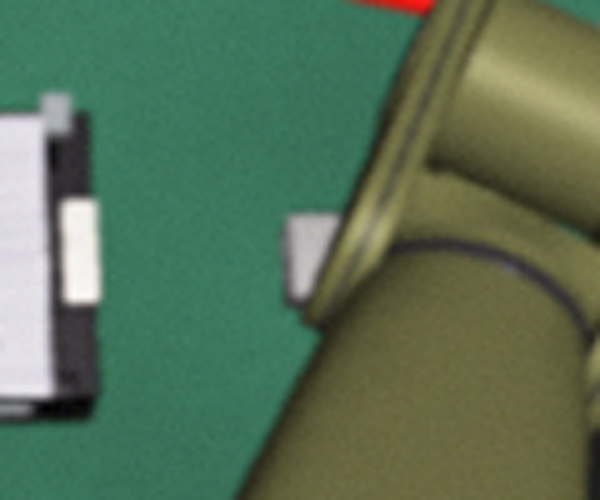

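View pics/z5side2.png

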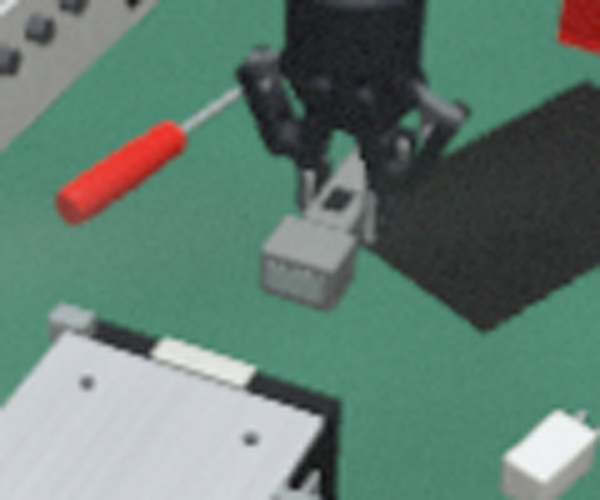

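>>> jog_arm([
  [0, 0, 0.002, 1.5, 0, -1.2, 20],
  [0, 0, 0.002, 1.5, 0, -1.2, 20],
  [0, 0, 0.002, 1.5, 0, -1.2, 20],
  [0, 0, 0.002, 1.5, 0, -1.2, 20],
  [0, 0, 0.002, 1.5, 0, -1.2, 20],
  [0, 0, 0.002, 1.5, 0, -1.2, 20],
  [0, 0, 0.002, 1.5, 0, -1.2, 20],
  [0, 0, 0.002, 1.5, 0, -1.2, 20],
  [0, 0, 0.002, 1.5, 0, -1.2, 20],
  [0, 0, 0.002, 1.5, 0, -1.2, 20],
  [0, 0, 0.002, 1.5, 0, -1.2, 20],
  [0, 0, 0.002, 1.5, 0, -1.2, 20],
  [0, 0, 0.002, 1.5, 0, -1.2, 20],
  [0, 0, 0.002, 1.5, 0, -1.2, 20],
  [0, 0, 0.002, 1.5, 0, -1.2, 20],
  [0, 0, 0.002, 1.5, 0, -1.2, 20],
  [0, 0, 0.002, 1.5, 0, -1.2, 20],
  [0, 0, 0.002, 1.5, 0, -1.2, 20],
  [0, 0, 0.002, 1.5, 0, -1.2, 20],
  [0, 0, 0.002, 1.5, 0, -1.2, 20],
])

```text
clock: 7.55
eef_pos: [599.3, -218.4, 44.1]
orientation: [-1.571, 0.0, 0.037]
force: [-0.7, -0.4, -2.1]
finger_gap: 0.342
```

>>> jog_arm([
  [0, 0, 0, 0, 0, 10, 20],
  [0, 0, -0.05, -13, -25, 15, 20],
  [0, 0, -0.11, -28, -53, 15, 20],
  [0, 0, -0.17, -43, -81, 15, 20],
  [0, 0, -0.23, -58, -109, 15, 20],
  [0, 0, -0.28, -72, -133, 15, 20],
  [0, 0, -0.305, -78, -145, 5, 20],
  [0, 0, -0.305, -78, -145, -10, 20],
  [0, 0, -0.305, -78, -145, -22, 20],
  [0, 0, -0.305, -78, -145, -30, 20],
  [0, 0, -0.305, -78, -145, -33, 20],
  [0, 0, -0.305, -78, -145, -35, 20],
  [0, 0, -0.305, -78, -145, -35, 20],
  [0, 0, -0.305, -78, -145, -35, 20],
])

```text
clock: 8.95
eef_pos: [521.9, -363.3, 9.4]
orientation: [-1.571, -0.001, -0.267]
force: [-0.1, 1.0, -0.7]
finger_gap: 0.345
```

```bash
python3 - <<'E'
from h import *
s=status.observe();print({k:np.round(v,4) for k,v in s.items()})
E
```

```text
{'clock': np.float64(8.95), 'joint_positions': array([-6.9260e-01,  3.1730e-01,  1.8266e+00,  1.0000e-04,  9.9650e-01,
       -4.2530e-01]), 'qvel': array([-0.0044, -0.0017,  0.0013,  0.    ,  0.0018, -0.0001]), 'effort': array([-2.05700e-01, -4.54973e+01, -3.07709e+01, -4.29000e-02,
        4.84000e-02,  1.60000e-02]), 'eef_pos': array([ 521.8797, -363.2979,    9.4245]), 'orientation': array([-1.5712e+00, -1.1000e-03, -2.6730e-01]), 'force': array([-0.1327,  1.0097, -0.6663]), 'wrist_torque': array([ 0.0114, -0.0617, -0.0107]), 'finger_gap': np.float64(0.3447)}
```

>>> jog_arm([
  [0, 0, 0, 0, 0, -1, 20],
  [0, 0, 0, 0, 0, -1.7, 20],
  [0, 0, 0, 0, 0, -1.7, 20],
  [0, 0, 0, 0, 0, -1.7, 32],
  [0, 0, 0, 0, 0, -1.7, 40],
  [0, 0, 0, 0, 0, -1.7, 50],
  [0, 0, 0, 0, 0, -1.7, 60],
  [0, 0, 0, 0, 0, -1.7, 64],
  [0, 0, 0, 0, 0, -1.7, 64],
  [0, 0, 0, 0, 0, 10, 64],
  [0, 0, 0, 0, 0, 40, 64],
  [0, 0, 0, 0, 0, 85, 64],
  [0, 0, 0, 0, 0, 130, 64],
  [0, 0, 0, 0, 0, 180, 64],
  [0, 0, 0, 0, 0, 220, 64],
  [0, 0, 0, 0, 0, 222, 64],
  [0, 0, 0, 0, 0, 222, 64],
])

```text
clock: 10.65
eef_pos: [522.0, -363.9, 234.2]
orientation: [-1.573, -0.004, -0.268]
force: [0.9, -0.1, -0.5]
finger_gap: 0.746
```

```bash
python3 - <<'E'
from h import *
p,d,c=snap('wrist','wrist3')
s=status.observe();print({k:np.round(v,4) for k,v in s.items()})
E
```

```text
{'clock': np.float64(10.7), 'joint_positions': array([-0.6932,  0.0914,  1.685 , -0.    ,  1.3646, -0.4252]), 'qvel': array([-0.0024,  0.0299,  0.0406,  0.0023, -0.0018,  0.0004]), 'effort': array([ 1.95000e-02, -4.29811e+01, -3.84793e+01,  4.00000e-04,
       -2.40000e-02,  0.00000e+00]), 'eef_pos': array([ 521.1264, -363.2584,  231.5093]), 'orientation': array([-1.571e+00, -5.000e-04, -2.680e-01]), 'force': array([-0.3812, -0.0661, -0.868 ]), 'wrist_torque': array([ 0.0311,  0.0467, -0.0333]), 'finger_gap': np.float64(0.7482)}
```

View pics/wrist3.png

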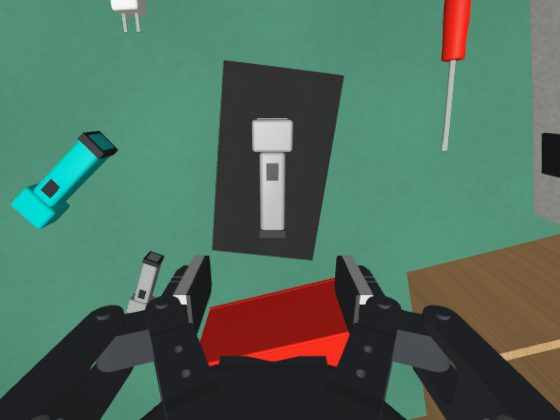

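>>> jog_arm([
  [0, 0, 0.05, -6, 45, 0, 50],
  [0, 0, 0.1, -12, 90, 0, 50],
  [0, 0, 0.15, -18, 135, 0, 50],
  [0, 0, 0.2, -24, 180, 0, 50],
  [0, 0, 0.25, -30, 225, 0, 50],
  [0, 0, 0.303, -36, 270, 0, 50],
  [0, 0, 0.303, -42, 315, 0, 50],
  [0, 0, 0.303, -48, 360, 0, 50],
  [0, 0, 0.303, -54, 405, 0, 50],
  [0, 0, 0.303, -59, 440, 0, 50],
  [0, 0, 0.303, -59, 446, 0, 50],
  [0, 0, 0.303, -59, 446, 0, 50],
  [0, 0, 0.303, -59, 446, 0, 50],
])

```text
clock: 12.0
eef_pos: [461.9, 81.8, 229.9]
orientation: [-1.571, 0.002, 0.034]
force: [-0.3, 0.2, -0.1]
finger_gap: 0.589
```

```bash
python3 - <<'E'
from h import *
p,d,c=snap('wrist','wrist4')
s=status.observe();print({k:np.round(v,4) for k,v in s.items()})
for v in range(120,300,15):
    z=[(u,dep(c,d,u,v)) for u in range(200,340) if d[v,u]>0]
    b=[q for q in z if 78<q[1][2]<105 and 430<q[1][0]<495]
    if b and len(b)<40: m=(b[0][0]+b[-1][0])/2; print(v,b[0][0],b[-1][0],onz(c,m,v,90).round(1))
E
```

```text
{'clock': np.float64(12.05), 'joint_positions': array([ 6.0400e-02, -2.8920e-01,  2.0394e+00, -4.0000e-04,  1.3931e+00,
        2.6900e-02]), 'qvel': array([-0.0082, -0.0027, -0.0067,  0.003 ,  0.0003,  0.002 ]), 'effort': array([ 5.30500e-01, -2.34391e+01, -3.66686e+01,  1.81000e-02,
        1.09000e-02, -3.30000e-03]), 'eef_pos': array([462.1199,  81.5479, 230.2094]), 'orientation': array([-1.5713,  0.0017,  0.0336]), 'force': array([ 0.3932, -0.1917,  1.0899]), 'wrist_torque': array([ 0.0567, -0.0007, -0.0156]), 'finger_gap': np.float64(0.5876)}
150 269 281 [461.1 126.   90. ]
165 269 280 [461.1 111.9  90. ]
180 269 280 [461.6  97.4  90. ]
195 269 280 [462.2  82.4  90. ]
210 269 280 [462.7  67.   90. ]
225 269 280 [463.3  51.   90. ]
240 269 280 [463.9  34.6  90. ]
```

View pics/wrist4.png

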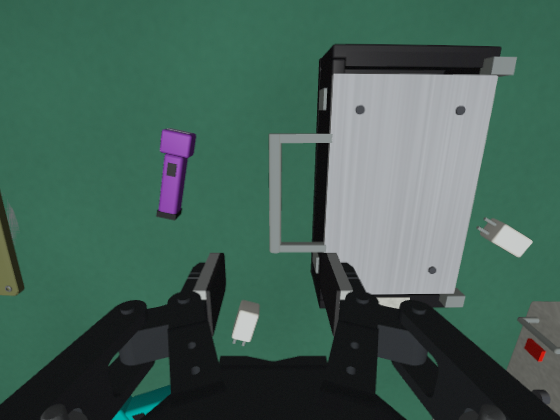

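>>> jog_arm([
  [0, 0, -0.002, 0, 0, -45, 42],
  [0, 0, -0.002, 0, 0, -90, 42],
  [0, 0, -0.002, 0, 0, -120, 42],
  [0, 0, -0.002, 0, 0, -140, 42],
  [0, 0, -0.002, 0, 0, -152, 42],
  [0, 0, -0.002, 0, 0, -158, 42],
  [0, 0, -0.002, 0, 0, -158, 42],
  [0, 0, -0.002, 0, 0, -158, 30],
  [0, 0, -0.002, 0, 0, -158, 18],
  [0, 0, -0.002, 0, 0, -158, 8],
  [0, 0, -0.002, 0, 0, -158, 5],
  [0, 0, -0.002, 0, 0, -158, 5],
  [0, 0, -0.002, 0, 0, -158, 5],
  [0, 0, -0.002, 0, 0, -158, 5],
], force=40)

```text
clock: 13.45
eef_pos: [463.6, 82.7, 74.5]
orientation: [-1.571, -0.003, 0.033]
force: [2.9, -0.9, 6.3]
finger_gap: 0.117
```

```bash
python3 - <<'E'
from h import *
p,d,c=snap('wrist','wrist5')
s=status.observe();print({k:np.round(v,4) for k,v in s.items()})
# arc
h=np.array([70+125]);
for t in np.linspace(0,1.78,23): print(round(t,3),(195*(1-np.cos(t))*np.cos(.033)).round(1),(195*(1-np.cos(t))*np.sin(.033)).round(1),(195*np.sin(t)).round(1))
E
```

```text
{'clock': np.float64(13.5), 'joint_positions': array([ 6.2500e-02, -1.2490e-01,  2.1783e+00, -1.0000e-04,  1.0851e+00,
        2.9400e-02]), 'qvel': array([ 0.0008,  0.0003, -0.0002,  0.0004,  0.0003,  0.001 ]), 'effort': array([  0.3326, -23.529 , -28.1885,   0.1465,   0.5081,   0.0341]), 'eef_pos': array([463.6445,  82.6835,  74.5141]), 'orientation': array([-1.5708, -0.0031,  0.0331]), 'force': array([ 1.9119, -0.2478,  5.8431]), 'wrist_torque': array([-0.0409, -0.3095,  0.0252]), 'finger_gap': np.float64(0.1215)}
0.0 0.0 0.0 0.0
0.081 0.6 0.0 15.8
0.162 2.5 0.1 31.4
0.243 5.7 0.2 46.9
0.324 10.1 0.3 62.0
0.405 15.7 0.5 76.8
0.485 22.5 0.7 91.0
0.566 30.4 1.0 104.6
0.647 39.4 1.3 117.6
0.728 49.4 1.6 129.8
0.809 60.4 2.0 141.1
0.89 72.2 2.4 151.5
0.971 84.9 2.8 161.0
1.052 98.2 3.2 169.3
1.133 112.2 3.7 176.6
1.214 126.8 4.2 182.7
1.295 141.7 4.7 187.6
1.375 157.1 5.2 191.3
1.456 172.6 5.7 193.7
1.537 188.4 6.2 194.9
1.618 204.1 6.7 194.8
1.699 219.8 7.3 193.4
1.78 235.4 7.8 190.7
```

View pics/wrist5.png

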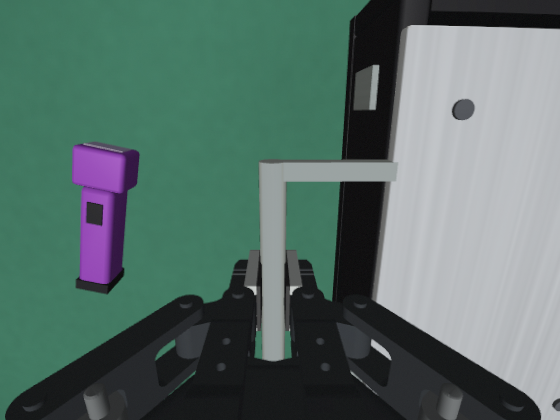

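>>> jog_arm([
  [0, 0, 0, 1.3, 0, 4, 5],
  [0, 0, 0, 1.5, 0, 10, 5],
  [0, 0, 0, 1.9, 0, 18.3, 5],
  [0, 0, 0, 2.7, 0.1, 26, 5],
  [0, 0, 0, 3.8, 0.1, 33.9, 5],
  [0, 0, 0, 5.2, 0.1, 41.7, 5],
  [0, 0, 0, 7, 0.2, 49.4, 5],
  [0, 0, 0, 9, 0.3, 57, 5],
  [0, 0, 0, 11.4, 0.3, 64.5, 5],
  [0, 0, 0, 14, 0.4, 72, 5],
  [0, 0, 0, 17, 0.5, 79.3, 5],
  [0, 0, 0, 23.8, 0.7, 93.5, 5],
  [0, 0, 0, 31.7, 1, 107.1, 5],
  [0, 0, 0, 40.7, 1.3, 120.1, 5],
  [0, 0, 0, 50.7, 1.6, 132.3, 5],
  [0, 0, 0, 61.7, 2, 143.6, 5],
  [0, 0, 0, 67.5, 2.2, 149, 5],
  [0, 0, 0, 73.5, 2.4, 154, 5],
  [0, 0, 0, 73.5, 2.4, 154, 5],
  [0, 0, 0, 73.5, 2.4, 154, 5],
])

```text
clock: 15.5
eef_pos: [534.7, 85.3, 230.0]
orientation: [-1.57, 0.004, 0.033]
force: [-9.4, -0.4, 5.5]
finger_gap: 0.121
```

```bash
python3 - <<'E'
from h import *
p,d,c=snap('side','side6')
s=status.observe();print({k:np.round(v,4) for k,v in s.items()})
E
```

```text
{'clock': np.float64(15.55), 'joint_positions': array([ 5.8800e-02, -1.1400e-01,  1.8915e+00,  5.0000e-04,  1.3685e+00,
        2.5400e-02]), 'qvel': array([ 0.0001, -0.0011,  0.0048,  0.0013, -0.0035,  0.0003]), 'effort': array([-1.10360e+00, -2.78863e+01, -3.70349e+01, -2.80600e-01,
       -2.55380e+00,  2.93000e-02]), 'eef_pos': array([534.5918,  85.2818, 229.8526]), 'orientation': array([-1.5704,  0.0044,  0.0333]), 'force': array([-8.0425,  1.0675,  6.603 ]), 'wrist_torque': array([0.0031, 1.6473, 0.0372]), 'finger_gap': np.float64(0.1236)}
```

View pics/side6.png

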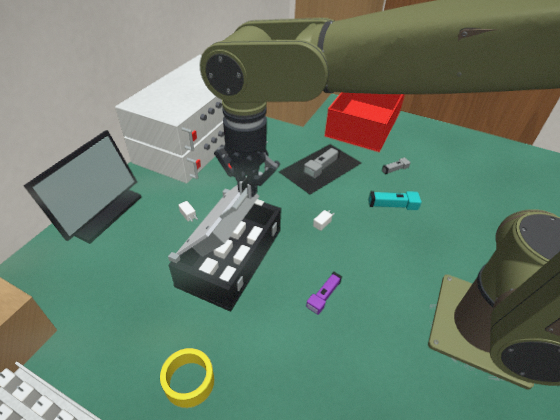

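```bash
python3 -c "
import numpy as np
for t in np.linspace(.892,1.74,17): print(round(t,3),(657-195*np.cos(t)-535.8).round(1),((195*(np.cos(.892)-np.cos(t)))*.033).round(1),(78+195*np.sin(t)-225.4).round(1))"
```

```text
0.892 -1.2 0.0 4.4
0.945 7.0 0.3 10.6
0.998 15.5 0.6 16.5
1.051 24.3 0.8 21.8
1.104 33.4 1.1 26.7
1.157 42.8 1.5 31.1
1.21 52.4 1.8 35.0
1.263 62.1 2.1 38.4
1.316 72.1 2.4 41.3
1.369 82.1 2.8 43.6
1.422 92.3 3.1 45.4
1.475 102.5 3.4 46.7
1.528 112.9 3.8 47.4
1.581 123.2 4.1 47.6
1.634 133.5 4.4 47.2
1.687 143.8 4.8 46.3
1.74 154.0 5.1 44.8
```

Stop first at about 1.63 and check.

>>> jog_arm([
  [0, 0, 0, -1.2, 0, 4, 5],
  [0, 0, 0, 7, 0.3, 10.6, 5],
  [0, 0, 0, 15.5, 0.6, 16.5, 5],
  [0, 0, 0, 24.3, 0.8, 21.8, 5],
  [0, 0, 0, 33.4, 1.1, 26.7, 5],
  [0, 0, 0, 42.8, 1.5, 31.1, 5],
  [0, 0, 0, 52.4, 1.8, 35, 5],
  [0, 0, 0, 62.1, 2.1, 38.4, 5],
  [0, 0, 0, 72.1, 2.4, 41.3, 5],
  [0, 0, 0, 82.1, 2.8, 43.6, 5],
  [0, 0, 0, 92.3, 3.1, 45.4, 5],
  [0, 0, 0, 102.5, 3.4, 46.7, 5],
  [0, 0, 0, 112.9, 3.8, 47.4, 5],
  [0, 0, 0, 123.2, 4.1, 47.6, 5],
  [0, 0, 0, 133.5, 4.4, 47.2, 5],
  [0, 0, 0, 133.5, 4.4, 47.2, 5],
  [0, 0, 0, 133.5, 4.4, 47.2, 5],
])

```text
clock: 17.25
eef_pos: [671.4, 90.1, 277.0]
orientation: [-1.57, -0.005, 0.034]
force: [-0.8, 4.6, 2.1]
finger_gap: 0.118
```

```bash
python3 - <<'E'
from h import *
for n in('side','wrist','top'): snap(n,n+'7')
s=status.observe();print({k:np.round(v,4) for k,v in s.items()})
E
```

```text
{'clock': np.float64(17.4), 'joint_positions': array([5.3900e-02, 1.5600e-01, 1.5382e+00, 1.0000e-03, 1.4419e+00,
       2.0200e-02]), 'qvel': array([-0.0009, -0.0021,  0.0019,  0.0007, -0.0003, -0.0005]), 'effort': array([ -3.5006, -42.7107, -35.7915,  -1.3207,  -0.0891,   0.0728]), 'eef_pos': array([671.1397,  90.1265, 277.0387]), 'orientation': array([-1.5697, -0.0054,  0.0335]), 'force': array([-1.2773,  5.5683,  2.5366]), 'wrist_torque': array([0.7786, 0.0999, 0.0538]), 'finger_gap': np.float64(0.1142)}
```

View pics/side7.png

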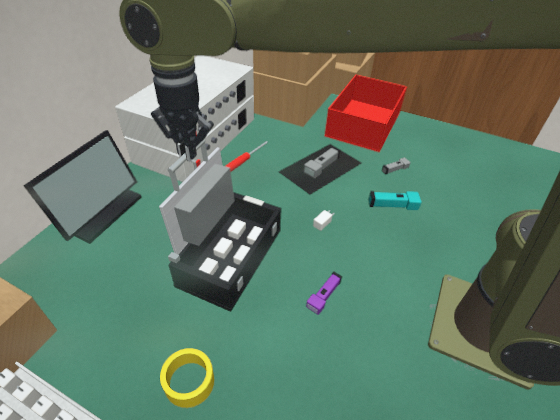

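View pics/wrist7.png

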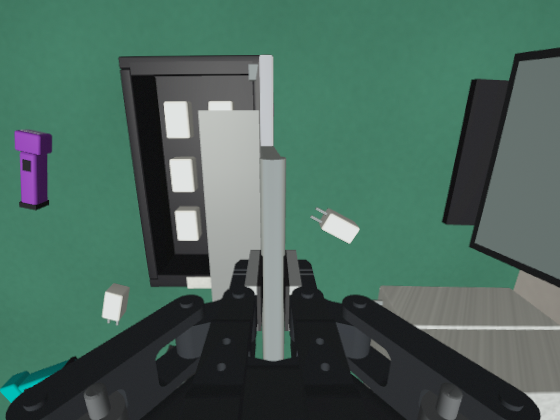

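```bash
python3 - <<'E'
from h import *
p,d,c=load('wrist7')
for v in (165,180,200,220,240,270,300):
    us=range(262,285); P=[dep(c,d,u,v) for u in us]; 
    best=max(P,key=lambda q:q[2]); print('bar',v,np.round(best,1),np.round(np.median(P,axis=0),1))
# cover plate outer edge strip
for v in (70,90,110,130):
    print('edge',v,[np.round(dep(c,d,u,v),1).tolist() for u in (261,264,267,271)])
p,d,c=load('side7')
cv2.imwrite('pics/z7.png',cv2.resize(p[130:300,140:290][:,:,::-1],None,fx=3.5,fy=3.5,interpolation=cv2.INTER_CUBIC))
p,d,c=load('top7')
cv2.imwrite('pics/z8.png',cv2.resize(p[110:260,150:340][:,:,::-1],None,fx=4,fy=4,interpolation=cv2.INTER_CUBIC))
E
```

```text
bar 165 [666.6 146.6 291.7] [668.3 146.4 290.1]
bar 180 [668.1 140.  291.7] [668.5 139.7 290.5]
bar 200 [670.2 130.9 291.7] [668.8 130.5 290.1]
bar 220 [666.8 168.4 420.3] [668.7 121.  290.4]
bar 240 [668.  111.7 292.3] [669.5 111.  290.6]
bar 270 [674.6 101.8 302.3] [670.   95.3 290.9]
bar 300 [674.9  89.6 307. ] [670.5  77.8 290.4]
edge 70 [[660.4, 191.2, 234.8], [662.1, 191.4, 233.8], [663.8, 191.2, 235.6], [666.1, 191.4, 235.3]]
edge 90 [[660.6, 180.4, 236.1], [662.4, 180.5, 235.7], [664.1, 180.5, 235.7], [666.4, 180.7, 234.6]]
edge 110 [[660.9, 169.4, 236.2], [662.6, 169.4, 236.3], [664.4, 169.5, 235.0], [666.7, 169.6, 234.7]]
edge 130 [[661.1, 157.9, 235.0], [662.9, 158.0, 234.8], [664.7, 158.0, 235.3], [667.1, 158.0, 233.8]]
```

View pics/z7.png

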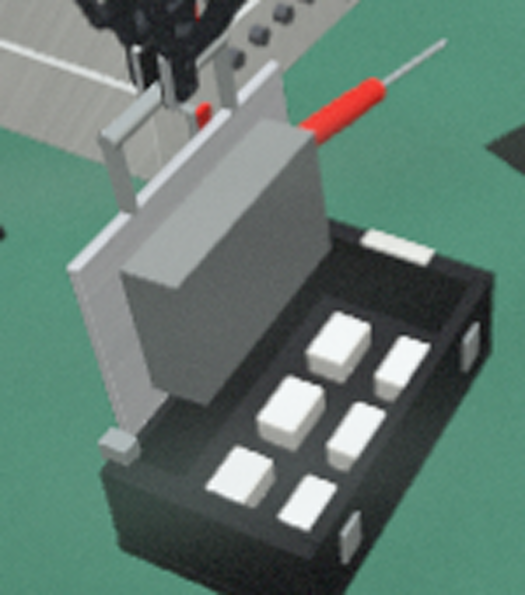

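View pics/z8.png

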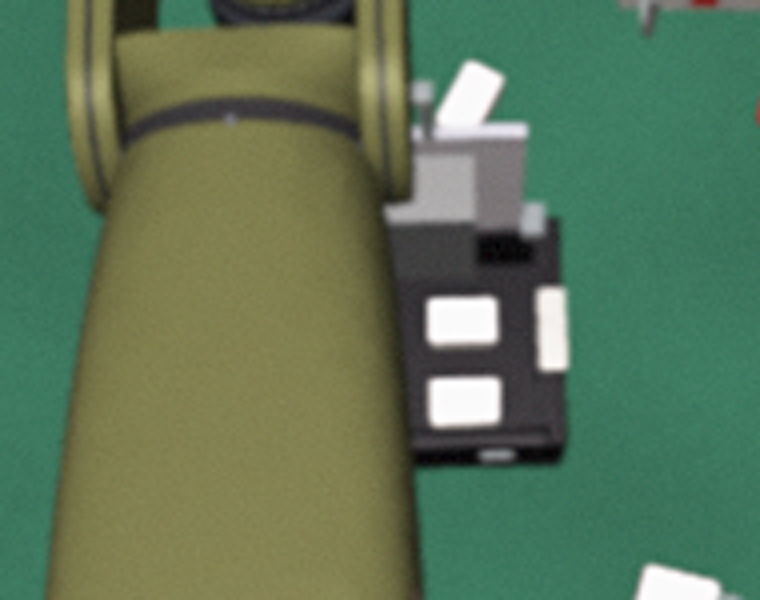

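```bash
python3 - <<'E'
from h import *
for n,z in(('wrist5',74.5),('wrist7',277)):
    p,d,c=load(n)
    for v in (200,230): print(n,[np.round(dep(c,d,u,v)-[0,0,z],1).tolist() for u in (266,270,274,278)])
a,_,_=load('wrist5');b,_,_=load('wrist7')
cv2.imwrite('pics/z9.png',cv2.resize(np.hstack([a[230:370,200:345],b[230:370,200:345]])[:,:,::-1],None,fx=2.7,fy=2.7,interpolation=cv2.INTER_CUBIC))
E
```

```text
wrist5 [[458.2, 125.4, 21.3], [459.9, 125.4, 21.4], [461.5, 125.8, 22.5], [463.3, 125.6, 21.4]]
wrist5 [[458.5, 111.9, 21.9], [460.3, 112.3, 22.6], [462.0, 111.7, 21.0], [463.7, 112.2, 22.2]]
wrist7 [[665.7, 130.4, 13.1], [667.5, 130.8, 14.5], [669.3, 130.7, 14.0], [671.1, 130.7, 13.6]]
wrist7 [[666.0, 115.6, 12.7], [667.9, 116.0, 13.5], [669.7, 116.5, 14.7], [671.6, 116.5, 14.4]]
```

View pics/z9.png

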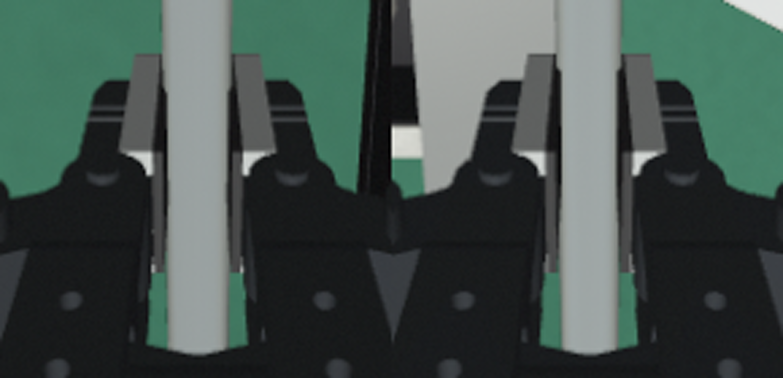

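>>> jog_arm([
  [0, 0, 0, 5, 1, -1.5, 5],
  [0, 0, 0, 10, 2, -2.8, 5],
  [0, 0, 0, 15, 2.3, -4, 5],
  [0, 0, 0, 19, 2.4, -4.8, 5],
  [0, 0, 0, 22, 2.4, -5.5, 5],
  [0, 0, 0, 23, 2.4, -5.8, 5],
  [0, 0, 0, 23, 2.4, -5.8, 5],
  [0, 0, 0, 23, 2.4, -5.8, 5],
])

```text
clock: 18.2
eef_pos: [695.1, 91.1, 273.4]
orientation: [-1.572, -0.009, 0.033]
force: [-0.6, 0.2, 8.3]
finger_gap: 0.121
```

```bash
python3 - <<'E'
from h import *
p,d,c=snap('wrist','wrist8')
for i in range(2):
    s=status.observe();print({k:np.round(v,4) for k,v in s.items() if k in('clock','eef_pos','force','wrist_torque','finger_gap')}); snap('side','side8')
for v in (190,200,220,230): 
    P=np.array([dep(c,d,u,v) for u in range(260,290)]); k=P[(P[:,2]>270)&(P[:,2]<300)]
    print('bar',np.round(k.mean(0),1),len(k))
E
```

```text
{'clock': np.float64(18.25), 'eef_pos': array([695.1123,  91.0889, 273.3829]), 'force': array([0.2607, 1.6603, 8.05  ]), 'wrist_torque': array([0.2233, 0.133 , 0.0616]), 'finger_gap': np.float64(0.1183)}
{'clock': np.float64(18.3), 'eef_pos': array([695.0867,  91.0524, 273.4233]), 'force': array([0.6615, 1.0584, 8.8508]), 'wrist_torque': array([0.1712, 0.1325, 0.0699]), 'finger_gap': np.float64(0.1118)}
bar [692.4 136.3 287. ] 25
bar [692.4 131.6 287.1] 26
bar [692.7 122.  286.8] 26
bar [692.9 117.1 287.1] 24
```

View pics/wrist8.png

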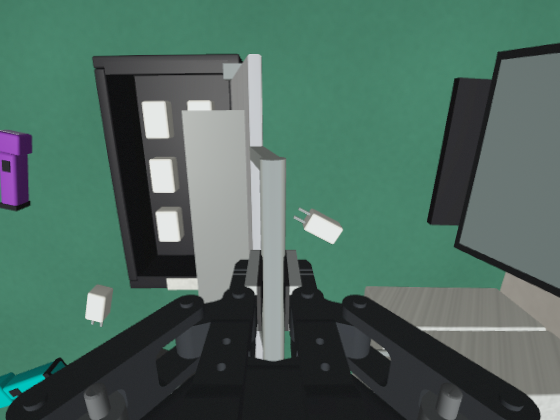

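View pics/side8.png

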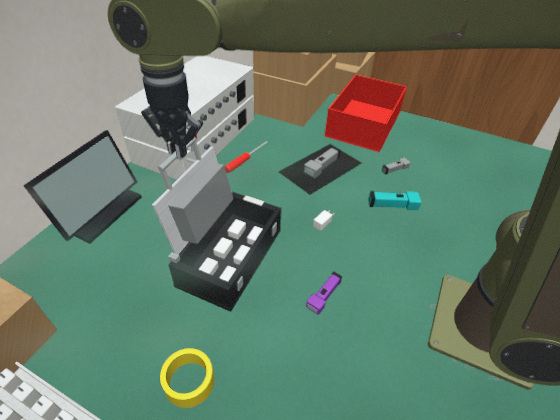

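>>> jog_arm([
  [0, 0, 0, 1.5, 0.3, 0.8, 5],
  [0, 0, 0, 2.7, 0.5, 1.5, 5],
  [0, 0, 0, 2.7, 0.5, 1.5, 5],
  [0, 0, 0, 2.7, 0.5, 1.5, 5],
  [0, 0, 0, 2.7, 0.5, 1.5, 5],
  [0, 0, 0, 2.7, 0.5, 1.5, 5],
  [0, 0, 0, 2.7, 0.5, 1.5, 5],
])

```text
clock: 19.05
eef_pos: [696.8, 91.1, 273.1]
orientation: [-1.573, -0.005, 0.032]
force: [-0.3, -0.4, 7.2]
finger_gap: 0.117
```

```bash
python3 - <<'E'
from h import *
p,d,c=snap('wrist','wrist9')
for i in range(2):
    s=status.observe();print({k:np.round(v,4) for k,v in s.items() if k in('clock','eef_pos','force','wrist_torque','finger_gap')}); ps,ds,cs=snap('side','side9')
for v in (190,200,220,230): 
    P=np.array([dep(c,d,u,v) for u in range(255,295)]); k=P[(P[:,2]>270)&(P[:,2]<300)]
    print('bar',np.round(k.mean(0),1),len(k))
# plate rear face in wrist? plate normal from side depth, on the block-free front face strip
cv2.imwrite('pics/z10.png',cv2.resize(ps[130:270,130:260][:,:,::-1],None,fx=4,fy=4,interpolation=cv2.INTER_CUBIC))
cv2.imwrite('pics/z11.png',cv2.resize(p[30:180,200:320][:,:,::-1],None,fx=4,fy=4,interpolation=cv2.INTER_CUBIC))
E
```

```text
{'clock': np.float64(19.1), 'eef_pos': array([696.7968,  91.1689, 273.1251]), 'force': array([-0.9657, -0.2814,  6.961 ]), 'wrist_torque': array([-0.0994,  0.266 ,  0.1162]), 'finger_gap': np.float64(0.1174)}
{'clock': np.float64(19.15), 'eef_pos': array([696.7993,  91.122 , 273.0958]), 'force': array([ 1.7822, -0.5773,  7.8258]), 'wrist_torque': array([-0.1351,  0.2379,  0.0827]), 'finger_gap': np.float64(0.1135)}
bar [694.  136.3 286.6] 26
bar [694.2 131.6 286.4] 26
bar [694.5 122.  286.4] 26
bar [694.6 117.2 286.7] 24
```

View pics/z10.png

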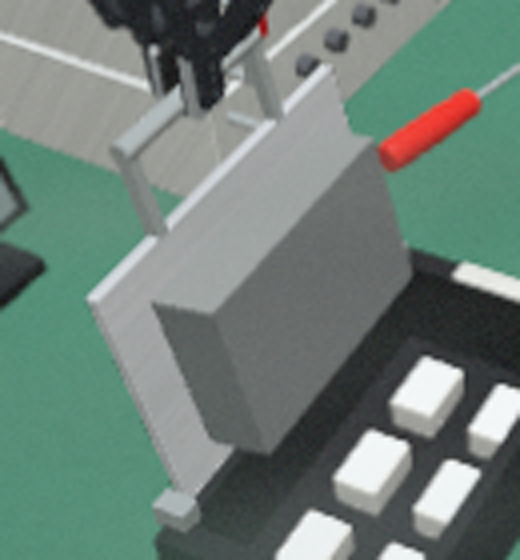

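View pics/z11.png

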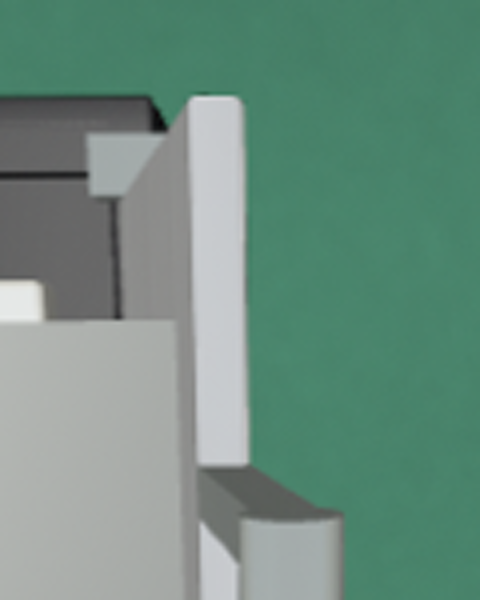

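```bash
python3 - <<'E'
from h import *
p,d,c=load('side9')
def fit(poly):
    m=np.zeros(d.shape,np.uint8);cv2.fillPoly(m,[np.array([[130+x/4,130+y/4] for x,y in poly]).round().astype(np.int32)],1)
    m=cv2.erode(m,np.ones((2,2)))
    vs,us=np.where((m>0)&(d>0));P=np.array([dep(c,d,u,v) for u,v in zip(us,vs)])
    ce=np.median(P,0);r=np.linalg.norm(P-ce,axis=1);
    A=np.c_[P[:,1:],np.ones(len(P))]
    k=np.ones(len(P),bool)
    for _ in range(4):
        s=np.linalg.lstsq(A[k],P[k,0],rcond=None)[0];e=P[:,0]-A@s;k=abs(e)<max(3,2*np.std(e[k]))
    print(len(P),k.sum(),'dx/dz',s[1].round(4),'theta',np.pi/2+np.arctan(s[1]),'dx/dy',s[0].round(4),np.std(e[k]).round(2))
fit([(112,305),(150,310),(215,440),(225,465),(185,485)])
fit([(105,300),(320,80),(360,140),(300,190),(220,300),(160,305)])
fit([(105,300),(320,80),(360,140),(300,190),(220,300),(155,305),(215,440),(225,465),(185,485)])
# block front face: parallel to plate
fit([(225,320),(370,160),(400,265),(265,435)])
E
```

```text
430 424 dx/dz 0.2036 theta 1.7716629470297658 dx/dy -0.0409 0.9
1150 973 dx/dz 0.6161 theta 2.1229695487714997 dx/dy -0.0503 8.04
1674 1256 dx/dz 0.1805 theta 1.749408874509573 dx/dy -0.0205 3.15
1286 1285 dx/dz 0.2003 theta 1.7684926815153856 dx/dy -0.0354 0.83
```

>>> jog_arm([
  [0, 0, 0, 1, 0, 0.5, 5],
  [0, 0, 0, 1.5, 0, 1, 5],
  [0, 0, 0, 1.5, 0, 1, 5],
  [0, 0, 0, 1.5, 0, 1, 5],
  [0, 0, 0, 1.5, 0, 1, 5],
  [0, 0, 0, 1.5, 0, 1, 5],
  [0, 0, 0, 1.5, 0, 1, 5],
  [0, 0, 0, 1.5, 0, 1, 5],
  [0, 0, 0, 1.5, 0, 1, 5],
  [0, 0, 0, 1.5, 0, 1, 5],
])

```text
clock: 20.2
eef_pos: [697.6, 91.2, 272.9]
orientation: [-1.573, -0.003, 0.032]
force: [-0.3, -2.0, 6.5]
finger_gap: 0.117
```

```bash
python3 - <<'E'
from h import *
p,d,c=snap('side','sideA')
s=status.observe();print({k:np.round(v,4) for k,v in s.items() if k in('clock','qvel','eef_pos','force','wrist_torque','finger_gap')})
poly=[(225,320),(370,160),(400,265),(265,435)]
m=np.zeros(d.shape,np.uint8);cv2.fillPoly(m,[np.array([[130+x/4,130+y/4] for x,y in poly]).round().astype(np.int32)],1);m=cv2.erode(m,np.ones((3,3)))
vs,us=np.where(m>0);P=np.array([dep(c,d,u,v) for u,v in zip(us,vs)])
q=np.linalg.lstsq(np.c_[P[:,1:],np.ones(len(P))],P[:,0],rcond=None)[0];print(np.pi/2+np.arctan(q[1]))
cv2.imwrite('pics/z12.png',p[120:300,130:460][:,:,::-1])
snap('top','topA')
E
```

```text
{'clock': np.float64(20.25), 'qvel': array([ 0.0024, -0.0005, -0.0014,  0.0005,  0.0009,  0.0013]), 'eef_pos': array([697.6416,  91.212 , 272.9593]), 'force': array([ 0.6235, -1.7234,  6.2722]), 'wrist_torque': array([-0.2376,  0.3279,  0.1108]), 'finger_gap': np.float64(0.1224)}
1.1830823886344453
```

View pics/sideA.png

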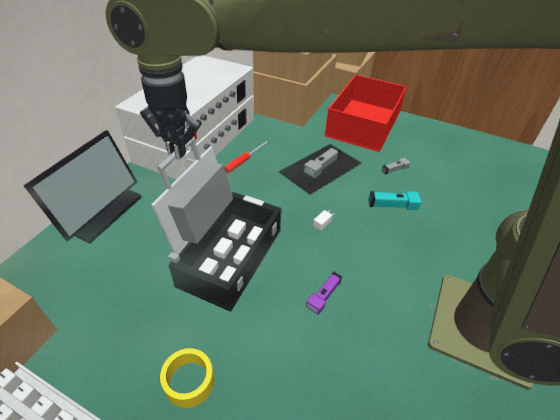

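```bash
python3 - <<'E'
from h import *
p,d,c=load('sideA')
for poly in ([(225,320),(370,160),(400,265),(265,435)],[(112,305),(150,310),(215,440),(225,465),(185,485)]):
    m=np.zeros(d.shape,np.uint8);cv2.fillPoly(m,[np.array([[130+x/4,130+y/4] for x,y in poly]).round().astype(np.int32)],1);m=cv2.erode(m,np.ones((2,2)))
    vs,us=np.where((m>0)&(d>0));P=np.array([dep(c,d,u,v) for u,v in zip(us,vs)])
    A=np.c_[P[:,1:],np.ones(len(P))];k=np.ones(len(P),bool)
    for _ in range(4):
        s=np.linalg.lstsq(A[k],P[k,0],rcond=None)[0];e=P[:,0]-A@s;k=abs(e)<max(3,2*np.std(e[k]))
    print(len(P),k.sum(),np.pi/2+np.arctan(s[1]),np.std(e[k]))
E
```

```text
1286 1282 1.7731799519199005 0.8375825684537567
429 424 1.7736224200837398 0.883259344225647
```

```bash
python3 - <<'E'
from h import *
print(order.job_done())
E
```

```text
the job is handed in; nothing more can be done
None
```

The job is handed in at about 20 s on the clock, and my checks show each step done as asked; no verdict was reported.

- **Scan:** I held the scanner level and square to the label for about 1.9 s. Its window was about 100 mm from the label and 55 mm above the bench. I made a 1.5 mm sideways correction just before the hold and did not photograph the pose again after it.
- **Scanner return:** I laid it back flat on its mat and let go. The wrist picture showed it lying where it had been.
- **Cover:** The gripper is still holding the bar. The cover angle measured 1.773–1.774 rad from depth plane fits and about 1.779 rad from the arm's position, against the 1.78 rad target. The cover was still.

Some readings were less clean:

- **Slip:** The bar slid about 8 mm along the pads towards the fingertips during the swing. The opening of about 10 mm shows it is still pinched.
- **Downward push:** The arm rests on the bar with about 6 N downwards.
- **Discarded fit:** One angle fit gave 1.18 rad because it included pixels without a depth reading. I repeated it without those pixels before handing in.
- **Other items:** The chargers, tape, screwdriver and look-alikes seemed unmoved in the last side picture, though I judged that by eye. The arm hides charger A, behind the jig, in that picture. The last wrist pictures of the cover show a charger there, but I did not check its position.

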